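# Weigh out the full jar on the beam balance

### The job

One of the two identical small capped jars was packed short. Stand them on opposite pans of the beam balance, let go and let it settle; then take the jar from the pan that dropped and stand it upright in the open blue kit tray, leaving the light jar in its raised pan.

Things in the scene. Friction and masses are not known exactly. Their poses are not given: they have to be found in the camera images.
- jar_a_mid (a point): First jar: one of two outwardly identical small round jars: white body 38 mm in diameter, ribbed grey screw cap 40 mm in diameter on the top 22 mm, 70 mm tall, standing upright. Either may be the full one (about 0.22 kg); the other was packed short (about 0.05 kg). The point is on its axis, half-way up (35 mm above its underside); z is up its axis.
- jar_b_mid (a point): Second jar: one of two outwardly identical small round jars: white body 38 mm in diameter, ribbed grey screw cap 40 mm in diameter on the top 22 mm, 70 mm tall, standing upright. Either may be the full one (about 0.22 kg); the other was packed short (about 0.05 kg). The point is on its axis, half-way up (35 mm above its underside); z is up its axis.
- pan_left (a point): Centre of the upper face of the left pan (+y end) of a fixed table balance: a steel dish 90 mm across with a rim 4 mm high, fixed flat on the beam 110 mm from the pivot, about 71 mm above the desk when level. z is the normal of the pan, y runs along the beam from right pan to left pan. The two cheeks of the stand at the pivot reach 72 mm above the desk; no other part of it stands higher. A jar on a raised pan reaches up to 155 mm above the desk.
- pan_right (a point): The same on the right pan (-y end).
- beam (a joint): Tilt of the balance beam, rad: 0 level, -0.12 left pan fully down, +0.12 right pan fully down (a pan travels 13 mm up or down from level). The pivot is stiff and damped: the empty beam stays at any tilt, the short-packed jar alone does not move it, the full jar drops its side within about 2 s whether or not the other jar is on the other pan, and the beam stays as it fell when the full jar is lifted off again.
- tray_floor (a point): Centre of the inner floor of the open blue cardboard kit tray (fixed), 2 mm above the desk. Inside it measures 296 mm along its x and 236 mm along its y; walls 2 mm thick, 68 mm high above the desk. The thin pouches pictured on its floor have no thickness: a jar stands on the floor itself.
There are look-alikes about, which are no part of the job. What is shaped like the part that bears jar_a_mid but green or turquoise is not meant. Leave any turquoise look-alike of the part that bears jar_b_mid alone.

How it is judged (in metres and radians):
On the way:
1. both jars stand on opposite pans, released, and the beam has come to rest with one side down ((((horizontal distance between jar_a_mid and pan_left below 0.032 m and z of jar_a_mid in the frame of pan_left between 0.025 and 0.045 m and angle between jar_a_mid's own z axis and vertical below 0.3 rad) and (horizontal distance between jar_b_mid and pan_right below 0.032 m and z of jar_b_mid in the frame of pan_right between 0.025 and 0.045 m and angle between jar_b_mid's own z axis and vertical below 0.3 rad)) or ((horizontal distance between jar_a_mid and pan_right below 0.032 m and z of jar_a_mid in the frame of pan_right between 0.025 and 0.045 m and angle between jar_a_mid's own z axis and vertical below 0.3 rad) and (horizontal distance between jar_b_mid and pan_left below 0.032 m and z of jar_b_mid in the frame of pan_left between 0.025 and 0.045 m and angle between jar_b_mid's own z axis and vertical below 0.3 rad))) and (value of joint beam below -0.07 rad or value of joint beam above 0.07 rad) and velocity of joint beam between -0.03 and 0.03 rad/s and contact force between the fingers and anything else below 0.2 N), for 0.3 s.
At the end, for the whole second after the job is handed in: The jar that dropped its pan stands upright (within 11 degrees) on the tray floor, its axis within 140 x 110 mm (tray x, y) of its centre. The other jar stands in its pan (within 32 mm of the pan's centre), that pan still raised: beam at least 0.07 rad down at the empty side ((((z of jar_a_mid in the frame of tray_floor between 0.025 and 0.045 m and angle between jar_a_mid's own z axis and vertical below 0.2 rad and x of jar_a_mid in the frame of tray_floor between -0.14 and 0.14 m and y of jar_a_mid in the frame of tray_floor between -0.11 and 0.11 m) and (horizontal distance between jar_b_mid and pan_left below 0.032 m and z of jar_b_mid in the frame of pan_left between 0.025 and 0.045 m and angle between jar_b_mid's own z axis and vertical below 0.3 rad) and value of joint beam above 0.07 rad) or ((z of jar_a_mid in the frame of tray_floor between 0.025 and 0.045 m and angle between jar_a_mid's own z axis and vertical below 0.2 rad and x of jar_a_mid in the frame of tray_floor between -0.14 and 0.14 m and y of jar_a_mid in the frame of tray_floor between -0.11 and 0.11 m) and (horizontal distance between jar_b_mid and pan_right below 0.032 m and z of jar_b_mid in the frame of pan_right between 0.025 and 0.045 m and angle between jar_b_mid's own z axis and vertical below 0.3 rad) and value of joint beam below -0.07 rad) or ((z of jar_b_mid in the frame of tray_floor between 0.025 and 0.045 m and angle between jar_b_mid's own z axis and vertical below 0.2 rad and x of jar_b_mid in the frame of tray_floor between -0.14 and 0.14 m and y of jar_b_mid in the frame of tray_floor between -0.11 and 0.11 m) and (horizontal distance between jar_a_mid and pan_left below 0.032 m and z of jar_a_mid in the frame of pan_left between 0.025 and 0.045 m and angle between jar_a_mid's own z axis and vertical below 0.3 rad) and value of joint beam above 0.07 rad) or ((z of jar_b_mid in the frame of tray_floor between 0.025 and 0.045 m and angle between jar_b_mid's own z axis and vertical below 0.2 rad and x of jar_b_mid in the frame of tray_floor between -0.14 and 0.14 m and y of jar_b_mid in the frame of tray_floor between -0.11 and 0.11 m) and (horizontal distance between jar_a_mid and pan_right below 0.032 m and z of jar_a_mid in the frame of pan_right between 0.025 and 0.045 m and angle between jar_a_mid's own z axis and vertical below 0.3 rad) and value of joint beam below -0.07 rad))); the robot touches nothing.
It also fails if it takes over 72 s, if anything falls off the work surface, if the arm or the gripper's body presses on something with over 40 N, if the wrist force passes 120 N, or if a joint passes its speed limit or range.

### The arm

A 6-joint arm with a two-finger parallel gripper is mounted at the origin on a cart in front of the work surface, level with it; the furniture and walls round the work are solid. World frame = base frame: x ahead of the robot, y to its left, z up, the work surface at z = 0. Lengths are in mm, angles in rad, forces in N, time in s.
With the tool pointing down it reaches from about 275 to 775 mm from the base axis. Payload 14.6 kg.
Tool frame: the origin (TCP) lies midway between the tips of the shut fingers; the grasp point (between the pads) lies 19 mm behind it; z points along the fingers, y is the direction in which the jaws open and shut (so a half turn about z gives the same grasp; the last joint's range is limited). The gripper opens to 85 mm and grips with 20 to 120 N. Pads are 22 mm wide; open, the fingers measure 114 mm over their backs; the gripper's body (76 mm by 85 mm) begins 54 mm behind the grasp point. The pads swing forward as they close: fully open they stand 13 mm farther back than shut.
Start: joints at [-1.418, 0.263, -0.048, 1.259, 0, 1.415], TCP at [159.049, -500.332, 231.278] pointing down, gripper open.
Joint ranges: [-2.65, 2.65], [-0.89, 1.7], [-1.18, 1.37], [-2.13, 2.11], [-1.35, 1.29], [-3.14, 3.14]. Speed limits (rad/s): [1.89, 1.89, 2.57, 2.79, 3.14, 3.14].

### API

Orientations are given as a rotation vector (axis times angle).
In Python, from rig import r, camera, calibration, search_frame gives the robot as it stands.
- The arm moves only by the tool send_rows, never from a script. Its argument "targets" is a list of rows, each a list of 7 numbers: the finger opening in m, from 0 to 0.0854, then the shift along the tool's x, y, z in m, then the turn, a rotation vector about the tool's x, y, z in rad. A call has 1 to 20 rows; each row is the pose to reach, as a shift and turn from the pose commanded when the call began, along the tool's axes at that moment; what a row does not reach only later rows make up. A row lasts 1/10 s, in which the tool goes at most 50 mm and 8.59 degrees, less where a joint would pass 70% of its speed; a pose out of reach is approached as far as the arm can. A call with a gripper value outside its range is refused whole. The fingers move at their own pace and stop on an object; the grip force is fixed at half the most. Time passes only in rows, so rows that repeat a pose let the fingers close. It gives the time, the measured TCP pose, the force and the opening at its end, in the units of the state.
- r.get_obs(): the state, without advancing time (a new reading comes with each control period).
- camera(name): name is "scene" or "top" or "wrist"; returns (picture, depth): 480x640x3 uint8, red, green, blue; 480x640 float32, mm along the optical axis (not along the pixel's ray), 0 where there is no reading.
- calibration(name): a dict with "fov_y" (degrees; the focal length in pixels is half the picture's height over the tangent of half this angle, whatever the lens; pixels are square), "cx", "cy" (the principal point, pixels), "world_from_camera" (4x4, takes a point from camera to world coordinates); the wrist camera has in their place "mount" (4x4, takes a point from camera to tool coordinates, whose origin is the TCP and whose axes are the flange's). Camera axes: x right, y up, looking along -z (the intrinsics and any distortion apply to the point x, -y, -z); pixel columns grow to the right and rows downward; lengths in mm; the calibration is good to about 2 mm. A picture is of the moment at which its call begins: read the wrist's pose just before it. calibration takes no time and is no camera call.
- r.close_job(): hands the job in, once; it reports no verdict.
Trained networks look in the newest picture that a camera, given by its name, has taken for a name from the list of things; names that differ only in an ending like _2 or _b are one class to them, and where a whole thing is asked for, a point or a joint stands for the part that bears it (a point fixed in the world has none). Each returns a list of dicts, best first, with "confidence" (0 to 1); they miss things now and then, are a little off and sometimes report something else, mostly with a low value. They report only what shows in the picture. A call takes as long as a camera call. They do not tell look-alikes from the thing itself.
- search_frame(query, camera): "xyz" ([x, y, z] in mm, in the coordinates of the camera as it stood for that picture, good to about 4 mm: the middle of the surface that is visible of it).
The state is a dict: "time_s": time; "q": joint angles; "qd": joint speeds; "tau": joint torques, N m; "eef_pos": TCP position; "eef_rot": TCP orientation; "wrist_force": force on the tool from outside, world axes, zero at the start; "torque": the same for the moment, N m; "width": finger opening in mm.
Only numpy, scipy, OpenCV 4.12 (cv2) and the standard library are available. Lean on these libraries where they do the work, as an engineer would, in place of code of your own. Each camera call takes 0.05 s, during which the arm holds its last target.

## Working session

There is one attempt and no reset: what is moved stays moved. The work goes in short steps, Python scripts to look and compute and a tool call to move; the robot and the scene stay as the last step left them, time stands still between calls to the robot, and variables do not carry over. Pictures are saved under pics/ and viewed, and the job is handed in when it is done.

Besides the shell and the picture viewer there is one more tool, called after "Call:" as name(argument=value, ...), one argument or row to a line, values as JSON. send_rows: Moves the arm, as the interface text tells. Its arguments: {"type":"object","properties":{"targets":{"type":"array","items":{"type":"array","items":{"type":"number"}}}},"required":["targets"]}

```bash
mkdir -p pics; ls; cat > h.py <<'E'
import numpy as np, cv2
from rig import r, camera, calibration, search_frame
from scipy.spatial.transform import Rotation as R
def shot(n,f):
    o=r.get_obs(); p,d=camera(n); cv2.imwrite('pics/'+f+'.png',p[:,:,::-1]); np.savez('pics/'+f+'.npz',p=p,d=d,pos=o['eef_pos'],rot=o['eef_rot']); return p,d,o
def wfc(n,o=None):
    c=calibration(n)
    if n=='wrist':
        T=np.eye(4);T[:3,:3]=R.from_rotvec(o['eef_rot']).as_matrix();T[:3,3]=o['eef_pos']
        return T@np.array(c['mount'])
    return np.array(c['world_from_camera'])
def px2w(n,u,v,z,o=None):
    c=calibration(n);f=240/np.tan(np.radians(c['fov_y']/2))
    P=np.array([(u-c['cx'])/f*z,-(v-c['cy'])/f*z,-z,1]);return (wfc(n,o)@P)[:3]
def w2px(n,P,o=None):
    c=calibration(n);f=240/np.tan(np.radians(c['fov_y']/2))
    q=np.linalg.inv(wfc(n,o))@np.append(P,1);return c['cx']+f*q[0]/-q[2],c['cy']-f*q[1]/-q[2]
E
python3 - <<'E'
from h import *
o=r.get_obs();print(o)
for n in ['scene','top']:
    print(calibration(n))
    p,d,o=shot(n,n+'0')
    for q in ['jar_a_mid','jar_b_mid','pan_left','pan_right','beam','tray_floor']:
        try:
            for e in search_frame(q,n)[:6]:
                w=(wfc(n)@np.append(e['xyz'],1))[:3]; print(n,q,round(e['confidence'],2),w.round(),np.round(w2px(n,w)))
        except Exception as ex: print(q,ex)
print(calibration('wrist'))
E
```

```text
pics
{'time_s': 0.0, 'q': array([-1.41830685e+00,  2.63513572e-01, -4.89541634e-02,  1.25937448e+00,
       -3.59782610e-05,  1.41549375e+00]), 'qd': array([ 4.79471645e-04, -4.99235307e-04,  1.44879701e-05,  5.10887705e-04,
       -1.08581122e-03,  3.63949006e-04]), 'tau': array([ 8.67585368e-04, -6.37621880e+01,  3.84561181e+01,  1.35771945e-02,
        1.19998100e-05,  1.90481512e-05]), 'eef_pos': array([ 158.99302563, -500.05757908,  230.82361458]), 'eef_rot': array([-3.10342972e+00, -4.81412129e-01,  5.41856235e-05]), 'wrist_force': array([ 0.3999913 , -0.77263654,  1.08305978]), 'torque': array([ 0.0402806 , -0.05715189,  0.03186752]), 'width': 85.55239241402938}
{'fov_y': 51.033343829622936, 'cx': 324.89128213891314, 'cy': 234.2589664427095, 'world_from_camera': array([[-7.63194930e-01,  3.01786066e-01, -5.71365618e-01,
        -3.40851028e+02],
       [-6.46165378e-01, -3.59108834e-01,  6.73432364e-01,
         9.20727205e+02],
       [-1.94993696e-03,  8.83156847e-01,  4.69073749e-01,
         7.27431405e+02],
       [ 0.00000000e+00,  0.00000000e+00,  0.00000000e+00,
      
[... 1115 characters left out ...]
.75 [449. 245.  68.] [236. 233.]
top jar_b_mid 0.46 [482. 170.  70.] [265. 220.]
top pan_left 0.61 [517. -39.  71.] [346. 209.]
top pan_right 0.89 [520. -37.  68.] [346. 208.]
top beam 0.84 [517. -40.  71.] [347. 209.]
top tray_floor 0.6 [ 507. -416.   14.] [485. 219.]
{'fov_y': 68.75676417785373, 'cx': 328.3751181308964, 'cy': 239.21955501880123, 'mount': array([[ 7.02364926e-04,  9.60370571e-01,  2.78725444e-01,
         7.08321067e+01],
       [ 9.99998054e-01, -1.60750179e-04, -1.96603443e-03,
        -4.11409064e-01],
       [-1.84331644e-03,  2.78726282e-01, -9.60368815e-01,
        -1.42546889e+02],
       [ 0.00000000e+00,  0.00000000e+00,  0.00000000e+00,
         1.00000000e+00]])}
```

View pics/scene0.png

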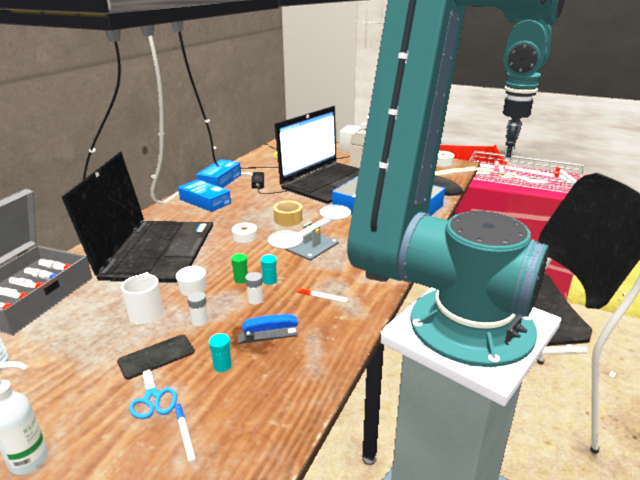

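View pics/top0.png

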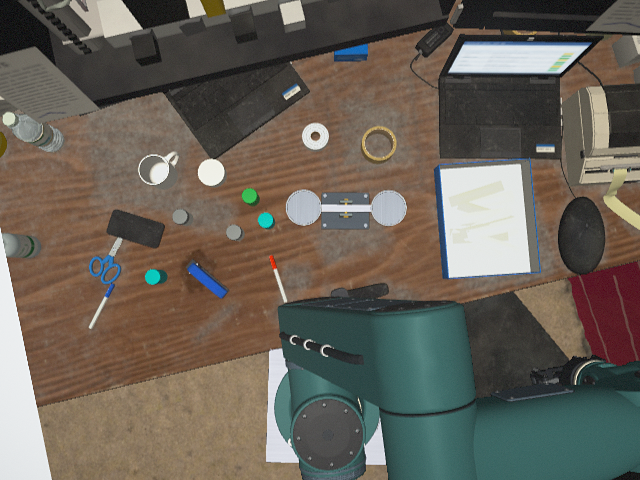

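```bash
python3 -c "
import cv2
a=cv2.imread('pics/scene0.png')[200:380,130:370];b=cv2.imread('pics/top0.png')[150:310,130:400]
cv2.imwrite('pics/c1.png',cv2.resize(a,None,fx=3.2,fy=3.2,interpolation=2));cv2.imwrite('pics/c2.png',cv2.resize(b,None,fx=2.9,fy=2.9,interpolation=2))"
```

```text
(no output)
```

View pics/c1.png

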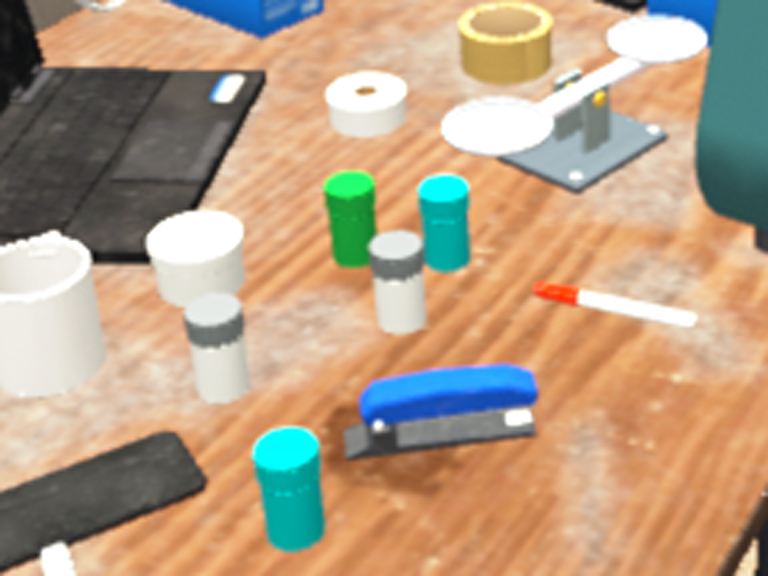

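View pics/c2.png

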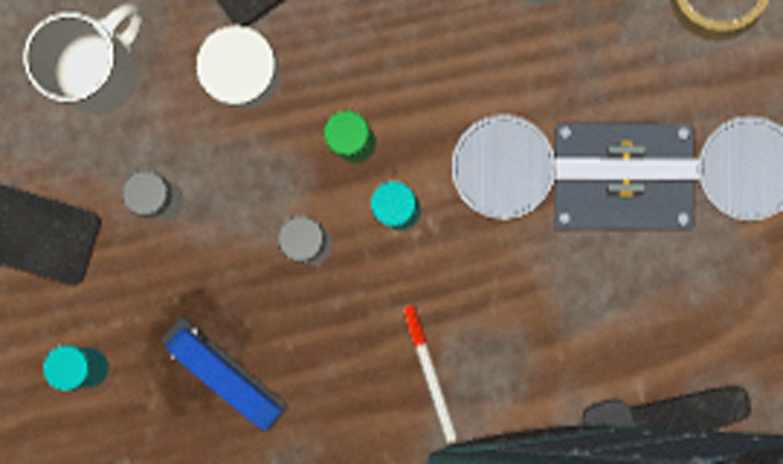

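Grey-capped white jars (the wanted ones) are at top-view pixels (180,217) and (234,232). What could be mistaken for them: the green one (250,197), the turquoise ones (265,220) and (153,277), and the round white pot (211,172). The crops confirm the grey caps on white bodies. The pans are at (304,208) and (388,208), and the tray is at (487,219).

```bash
python3 - <<'E'
from h import *
z=np.load('pics/top0.npz');p,d=z['p'],z['d']
T=wfc('top')
def ray(u,v,h):
    a=px2w('top',u,v,1000);c=T[:3,3];s=(h-c[2])/(a[2]-c[2]);return c+s*(a-c)
# world cloud
vv,uu=np.mgrid[0:480,0:640];c=calibration('top');f=240/np.tan(np.radians(c['fov_y']/2))
P=np.stack([(uu-c['cx'])/f*d,-(vv-c['cy'])/f*d,-d,np.ones_like(d)],-1)@T.T
for n,(u,v,rad,lo,hi) in dict(A=(180,217,14,60,80),B=(234,232,14,60,80),turq=(265,220,13,60,80),green=(250,197,12,60,80),pL=(304,208,24,60,90),pR=(388,208,24,60,90)).items():
    m=((uu-u)**2+(vv-v)**2<rad**2)&(P[...,2]>lo)&(P[...,2]<hi)
    m=m.astype(np.uint8);ct=max(cv2.findContours(m,0,cv2.CHAIN_APPROX_NONE)[0],key=cv2.contourArea)
    (cu,cv),rr=cv2.minEnclosingCircle(ct);h=np.median(P[...,2][m>0]);e=cv2.moments(m)
    print(n,h.round(1),'circ',ray(cu,cv,h).round(1),(rr*2*(T[2,3]-h)/f).round(),'mom',ray(e['m10']/e['m00'],e['m01']/e['m00'],h).round(1),'med',np.median(P[m>0],0)[:2].round(1))
    if n[0]=='p':
        q=P[m>0][:,:3]; A=np.c_[q[:,:2],np.ones(len(q))]; print('plane slope',np.linalg.lstsq(A,q[:,2],rcond=None)[0])
# tray walls
m=(P[...,2]>55)&(P[...,2]<80)&(uu>430)&(uu<545)&(vv>150)&(vv<290)
q=P[m];print('tray rect',cv2.minAreaRect(q[:,:2].astype(np.float32)), 'n',m.sum())
m=(P[...,2]>-10)&(P[...,2]<12)&(uu>455)&(uu<520)&(vv>180)&(vv<260);print(np.median(P[m],0))
m=(uu>280)&(uu<420)&(vv>300)&(vv<300);print('desk',np.median(P[300,200:270],0))
# things heights around
for n,(u,v) in dict(mug=(155,170),pot=(211,172),laptop=(235,130),stapler=(208,280),tape=(378,130),beam=(346,208),tablet=(500,100)).items(): 
    w=P[v-8:v+9,u-8:u+9].reshape(-1,4);print(n,P[v,u][:3].round(),w[:,2].max().round())
E
```

```text
A 69.4 circ [487.  391.4  69.4] 42.0 mom [487.  391.4  69.4] med [486.5 391.2]
B 69.4 circ [450.  251.2  69.4] 41.0 mom [450.1 251.4  69.4] med [450.2 251.3]
turq 69.2 circ [483.1 170.5  69.2] 41.0 mom [483.3 170.4  69.2] med [483.4 170.8]
green 69.5 circ [545.5 214.   69.5] 41.0 mom [545.6 214.4  69.5] med [545.3 214.4]
pL 71.0 circ [518.6  65.1  71. ] 108.0 mom [518.7  71.3  71. ] med [518.9  71.9]
plane slope [-2.12138728e-03  1.35736097e-02  7.12249510e+01]
pR 71.6 circ [ 522.4 -139.8   71.6] 107.0 mom [ 522.8 -145.1   71.6] med [ 522.7 -146. ]
plane slope [ 2.92089819e-03 -2.16315203e-02  6.69992611e+01]
tray rect ((504.22467041015625, -409.9432373046875), (301.12725830078125, 243.9405975341797), 5.195125102996826) n 809
[ 487.4418697  -427.29723136    3.27786001    1.        ]
desk [271.90227953 253.9696843    0.30756365   1.        ]
mug [619. 482.   4.] 59.0
pot [609. 320.  51.] 54.0
laptop [731. 266.  21.] 27.0
stapler [325. 316.  52.] 1460.0
tape [ 735. -120.   40.] 1460.0
beam [520. -38.  67.] 1460.0
tablet [ 831. -450.   23.] 1460.0
```

```bash
cat >> h.py <<'E'
def delta(x,y,z,yaw=np.pi/2):
    o=r.get_obs();R0=R.from_rotvec(o['eef_rot'])
    Rt=R.from_matrix(np.array([[np.cos(yaw),np.sin(yaw),0],[np.sin(yaw),-np.cos(yaw),0],[0,0,-1]]))
    s=R0.inv().apply(np.array([x,y,z])-o['eef_pos'])/1000; t=(R0.inv()*Rt).as_rotvec()
    print('t',round(o['time_s'],2),'pos',o['eef_pos'].round(1),'w',round(o['width'],1),'F',o['wrist_force'].round(1),'delta',s.round(4),t.round(4))
def top_pts():
    p,d=camera('top');c=calibration('top');f=240/np.tan(np.radians(c['fov_y']/2))
    vv,uu=np.mgrid[0:480,0:640]
    return p,uu,vv,(np.stack([(uu-c['cx'])/f*d,-(vv-c['cy'])/f*d,-d,np.ones_like(d)],-1)@wfc('top').T)[...,:3]
E
python3 -c "
from h import *
delta(450,251,220)"
```

```text
t 0.7 pos [ 159.1 -500.3  231.3] w 85.3 F [-0.2  0.6 -0.7] delta [ 0.5049 -0.6279  0.0113] [-0.    -0.    -1.263]
```

Call:
send_rows(
  targets=[
    [0.085,0.505,-0.628,0.011,0,0,-1.263],
    [0.085,0.505,-0.628,0.011,0,0,-1.263],
    [0.085,0.505,-0.628,0.011,0,0,-1.263],
    [0.085,0.505,-0.628,0.011,0,0,-1.263],
    [0.085,0.505,-0.628,0.011,0,0,-1.263],
    [0.085,0.505,-0.628,0.011,0,0,-1.263],
    [0.085,0.505,-0.628,0.011,0,0,-1.263],
    [0.085,0.505,-0.628,0.011,0,0,-1.263],
    [0.085,0.505,-0.628,0.011,0,0,-1.263],
    [0.085,0.505,-0.628,0.011,0,0,-1.263],
    [0.085,0.505,-0.628,0.011,0,0,-1.263],
    [0.085,0.505,-0.628,0.011,0,0,-1.263],
    [0.085,0.505,-0.628,0.011,0,0,-1.263],
    [0.085,0.505,-0.628,0.011,0,0,-1.263],
    [0.085,0.505,-0.628,0.011,0,0,-1.263],
    [0.085,0.505,-0.628,0.011,0,0,-1.263],
    [0.085,0.505,-0.628,0.011,0,0,-1.263],
    [0.085,0.505,-0.628,0.011,0,0,-1.263],
    [0.085,0.505,-0.628,0.011,0,0,-1.263],
    [0.085,0.505,-0.628,0.011,0,0,-1.263],
  ],
)

```text
time_s: 2.7
eef_pos: [449.8, 250.4, 220.4]
eef_rot: [2.222, 2.221, -0.0]
wrist_force: [0.5, -0.8, 0.4]
width: 85.3
```

```bash
python3 - <<'E'
from h import *
p,d,o=shot('wrist','w1')
for q in ['jar_a_mid']:
    for e in search_frame(q,'wrist')[:6]:
        w=(wfc('wrist',o)@np.append(e['xyz'],1))[:3];print(e['confidence'],w.round(1),w2px('wrist',w,o))
c=calibration('wrist');f=240/np.tan(np.radians(c['fov_y']/2));vv,uu=np.mgrid[0:480,0:640]
P=(np.stack([(uu-c['cx'])/f*d,-(vv-c['cy'])/f*d,-d,np.ones_like(d)],-1)@wfc('wrist',o).T)[...,:3]
m=(abs(P[...,0]-450)<40)&(abs(P[...,1]-251)<40)&(P[...,2]>64)&(P[...,2]<76)
q=P[m];print(m.sum(),q.mean(0).round(1),cv2.minEnclosingCircle(q[:,:2].astype(np.float32)))
delta(450,251,220)
E
```

```text
0.84 [491.3 392.1  69.6] (np.float64(383.98242556098126), np.float64(38.36328071109713))
0.65 [546.9 224.2  70.7] (np.float64(438.9245540237099), np.float64(252.4398999296944))
1681 [453.1 254.6  69.9] ((453.2701110839844, 253.4792938232422), 20.770862579345703)
t 2.8 pos [449.9 250.2 220.6] w 85.2 F [0.3 0.1 0.2] delta [0.0008 0.0001 0.0006] [ 0.0003 -0.     -0.0012]
```

View pics/w1.png

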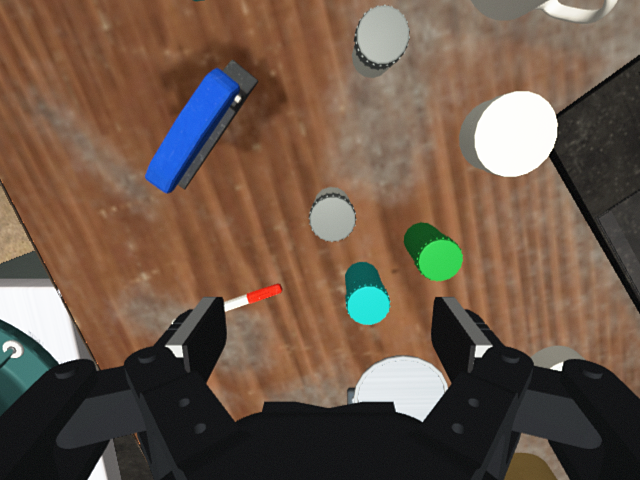

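The wrist view shows the grey-capped jar B at (332,216), clear of the turquoise one (368,303) and the green one (440,258). Top and wrist measurements agree to about 3 mm, so I'm descending.

Call:
send_rows(
  targets=[
    [0.085,0.002,0.002,0.05,0,0,0],
    [0.085,0.002,0.002,0.1,0,0,0],
    [0.085,0.002,0.002,0.13,0,0,0],
    [0.085,0.002,0.002,0.15,0,0,0],
    [0.085,0.002,0.002,0.17,0,0,0],
    [0.085,0.002,0.002,0.188,0,0,0],
    [0.085,0.002,0.002,0.188,0,0,0],
    [0.085,0.002,0.002,0.188,0,0,0],
    [0.0,0.002,0.002,0.188,0,0,0],
    [0.0,0.002,0.002,0.188,0,0,0],
    [0.0,0.002,0.002,0.188,0,0,0],
    [0.0,0.002,0.002,0.188,0,0,0],
    [0.0,0.002,0.002,0.188,0,0,0],
    [0.0,0.002,0.002,0.188,0,0,0],
    [0.0,0.002,0.002,0.188,0,0,0],
    [0.0,0.002,0.002,0.188,0,0,0],
  ],
)

```text
time_s: 4.4
eef_pos: [452.5, 253.3, 33.0]
eef_rot: [2.221, 2.221, 0.002]
wrist_force: [-0.7, -1.3, 8.3]
width: 38.1
```

```bash
python3 - <<'E'
from h import *
delta(452,252,32)
z=np.load('pics/top0.npz');p=z['p'];d=z['d']
g=cv2.imread('pics/top0.png');cv2.imwrite('pics/c3.png',cv2.resize(g[180:240,275:420],None,fx=5,fy=5,interpolation=2))
p,d,o=shot('scene','s1');cv2.imwrite('pics/c4.png',cv2.resize(p[180:380,130:370,::-1],None,fx=3,fy=3,interpolation=2))
E
```

```text
t 4.4 pos [452.5 253.3  33. ] w 38.1 F [-0.7 -1.3  8.3] delta [-0.0013 -0.0005  0.001 ] [ 0.0013 -0.0004  0.0001]
```

View pics/c3.png

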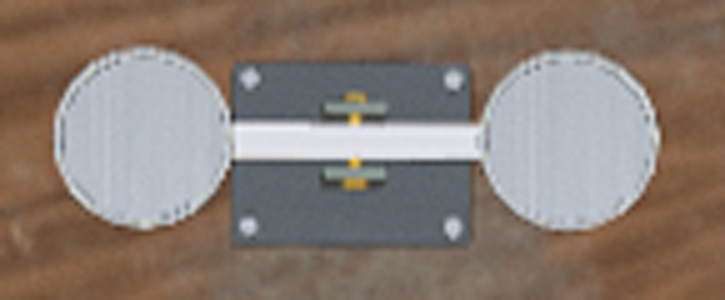

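View pics/c4.png

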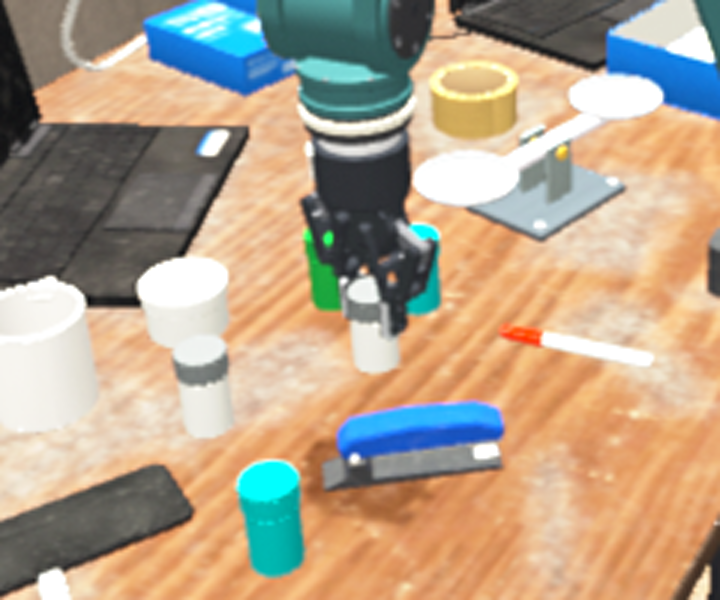

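```bash
python3 - <<'E'
from h import *
T=wfc('top')
for u,v in [(303.8,207.5),(388.9,208.2)]:
    a=px2w('top',u,v,1000);c=T[:3,3];print((c+(71-c[2])/(a[2]-c[2])*(a-c)).round(1))
E
```

```text
[518.4  71.6  71. ]
[ 522.2 -148.7   71. ]
```

Call:
send_rows(
  targets=[
    [0.0,0,0,-0.03,0,0,0],
    [0.0,0,0,-0.08,0,0,0],
    [0.0,0,0,-0.12,0,0,0],
    [0.0,0,0,-0.12,0,0,0],
    [0.0,0,0,-0.12,0,0,0],
  ],
)

```text
time_s: 4.95
eef_pos: [452.3, 253.3, 152.6]
eef_rot: [2.221, 2.221, 0.002]
wrist_force: [-0.4, -0.8, -2.3]
width: 38.7
```

```bash
python3 - <<'E'
from h import *
delta(521,75,155)
p,d,o=shot('scene','s2');cv2.imwrite('pics/c5.png',cv2.resize(p[180:380,130:370,::-1],None,fx=3,fy=3,interpolation=2))
delta(521,75,155)
E
```

```text
t 4.95 pos [452.3 253.3 152.6] w 38.7 F [-0.4 -0.8 -2.3] delta [-0.1783  0.0687 -0.0024] [ 0.0013 -0.0005  0.0001]
t 5.0 pos [451.6 253.  151.6] w 38.5 F [ 0.5  0.1 -3.4] delta [-0.178   0.0694 -0.0034] [-0.0007  0.0003  0.    ]
```

View pics/c5.png

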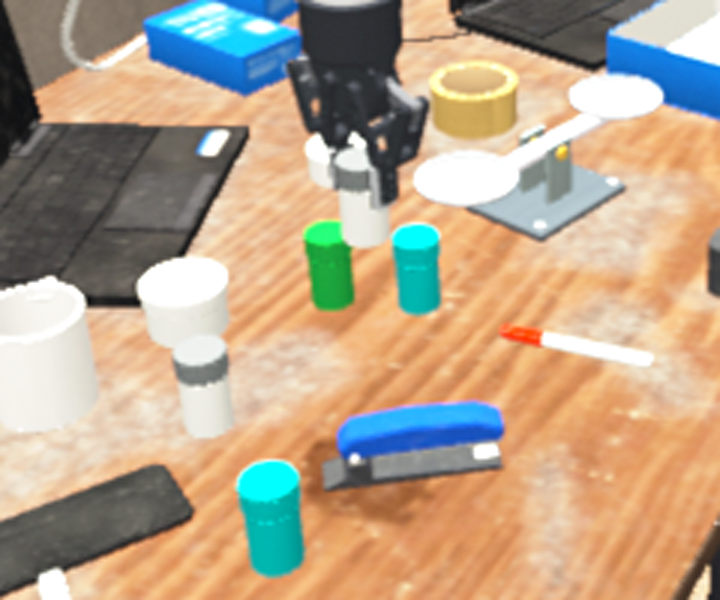

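```bash
python3 -c "
from h import *
delta(523,-147,152)"
```

```text
t 5.0 pos [451.6 253.  151.6] w 38.5 F [ 0.5  0.1 -3.4] delta [-0.4     0.0713 -0.0004] [-0.0007  0.0003  0.    ]
```

Call:
send_rows(
  targets=[
    [0.0,-0.03,0.005,0,0,0,0],
    [0.0,-0.07,0.0125,0,0,0,0],
    [0.0,-0.11,0.02,0,0,0,0],
    [0.0,-0.15,0.027,0,0,0,0],
    [0.0,-0.19,0.034,0,0,0,0],
    [0.0,-0.23,0.041,0,0,0,0],
    [0.0,-0.27,0.048,0,0,0,0],
    [0.0,-0.31,0.055,0,0,0,0],
    [0.0,-0.35,0.063,0,0,0,0],
    [0.0,-0.38,0.068,0,0,0,0],
    [0.0,-0.4,0.071,0,0,0,0],
    [0.0,-0.4,0.071,0,0,0,0],
    [0.0,-0.4,0.071,0,0,0,0],
    [0.0,-0.4,0.071,0.02,0,0,0],
    [0.0,-0.4,0.071,0.035,0,0,0],
    [0.0,-0.4,0.071,0.035,0,0,0],
    [0.0,-0.4,0.071,0.035,0,0,0],
  ],
)

```text
time_s: 6.7
eef_pos: [522.8, -146.0, 117.3]
eef_rot: [-2.22, -2.222, 0.0]
wrist_force: [0.0, 0.7, -2.0]
width: 38.7
```

```bash
python3 - <<'E'
from h import *
delta(523,-147,105)
p,d,o=shot('wrist','w3')
shot('scene','s3')
delta(523,-147,105)
E
```

```text
t 6.7 pos [ 522.8 -146.   117.3] w 38.7 F [ 0.   0.7 -2. ] delta [-0.001   0.0003  0.0123] [-0.0009 -0.0005  0.0009]
t 6.8 pos [ 523.3 -146.5  117.9] w 38.2 F [-0.8 -0.9 -1.6] delta [-0.0005 -0.0003  0.0129] [0.0007 0.0003 0.0006]
```

View pics/w3.png

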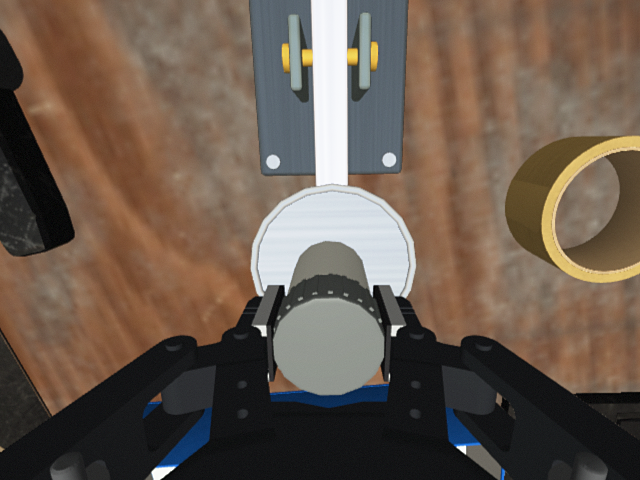

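View pics/s3.png

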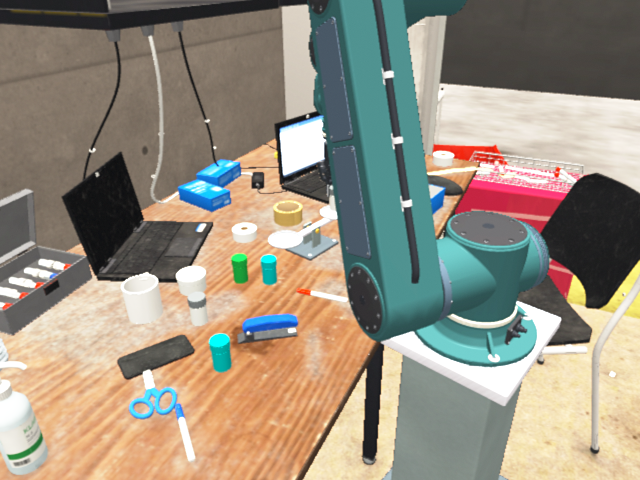

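```bash
python3 - <<'E'
from h import *
z=np.load('pics/w3.npz');o=dict(eef_pos=z['pos'],eef_rot=z['rot']);g=cv2.imread('pics/w3.png')
for t in np.linspace(0,6.28,60):
    for (X,Y),c in [((523,-147),(0,0,255)),((523,-141),(0,255,0))]:
        u=w2px('wrist',np.array([X+45*np.cos(t),Y+45*np.sin(t),75]),o);cv2.circle(g,(int(u[0]),int(u[1])),1,c,-1)
cv2.imwrite('pics/c6.png',cv2.resize(g[150:420,200:460],None,fx=2.2,fy=2.2))
E
```

```text
(no output)
```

View pics/c6.png

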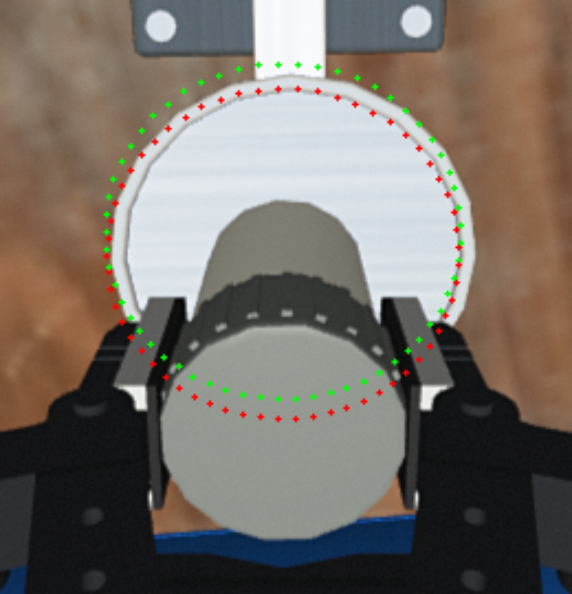

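Call:
send_rows(
  targets=[
    [0.0,0.002,0.002,0.003,0,0,0],
    [0.0,0.002,0.002,0.006,0,0,0],
    [0.0,0.002,0.002,0.009,0,0,0],
    [0.0,0.002,0.002,0.011,0,0,0],
    [0.0,0.002,0.002,0.012,0,0,0],
    [0.0,0.002,0.002,0.012,0,0,0],
  ],
)

```text
time_s: 7.4
eef_pos: [525.0, -144.8, 105.1]
eef_rot: [-2.221, -2.221, 0.0]
wrist_force: [-0.3, 0.4, -2.1]
width: 38.3
```

Call:
send_rows(
  targets=[
    [0.0,0,0,0.001,0,0,0],
    [0.0,0,0,0.001,0,0,0],
  ],
)

```text
time_s: 7.6
eef_pos: [525.1, -144.9, 104.3]
eef_rot: [2.221, 2.221, 0.0]
wrist_force: [0.6, 0.0, -2.6]
width: 38.3
```

Call:
send_rows(
  targets=[
    [0.0,0,0,0.001,0,0,0],
    [0.0,0,0,0.001,0,0,0],
  ],
)

```text
time_s: 7.8
eef_pos: [525.1, -144.9, 103.3]
eef_rot: [2.221, 2.221, 0.0]
wrist_force: [0.1, 0.1, -1.7]
width: 38.7
```

Call:
send_rows(
  targets=[
    [0.0,0,0,0.001,0,0,0],
    [0.0,0,0,0.001,0,0,0],
    [0.01,0,0,0.001,0,0,0],
    [0.085,0,0,0.001,0,0,0],
    [0.085,0,0,0.001,0,0,0],
    [0.085,0,0,0.001,0,0,0],
    [0.085,0,0,0.001,0,0,0],
    [0.085,0,0,0.001,0,0,0],
  ],
)

```text
time_s: 8.6
eef_pos: [525.1, -144.9, 102.3]
eef_rot: [2.221, 2.221, 0.0]
wrist_force: [0.1, -0.7, 0.4]
width: 85.1
```

```bash
python3 - <<'E'
from h import *
p,d,o=shot('wrist','w4');delta(525,-145,250)
E
```

```text
t 8.65 pos [ 525.1 -144.8  102.3] w 85.2 F [-1.3  0.2  0.7] delta [-2.000e-04 -1.000e-04 -1.477e-01] [ 0. -0.  0.]
```

View pics/w4.png

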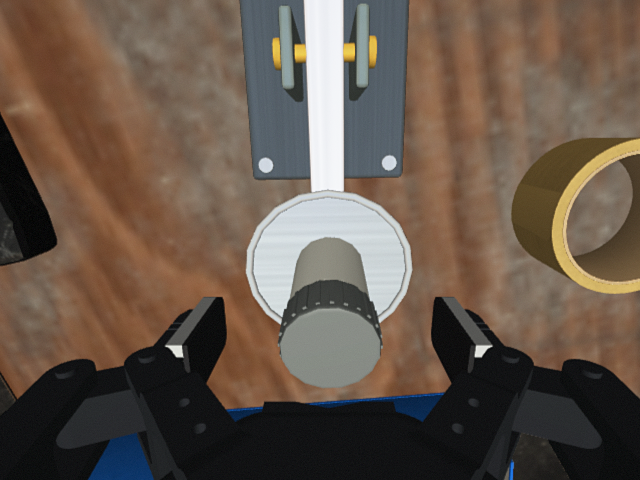

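The jar stands in the right pan (cap at (331,345)), and its pan seems to be dropping. I'm raising the gripper and going to jar A.

Call:
send_rows(
  targets=[
    [0.085,0,0,-0.03,0,0,0],
    [0.085,0,0,-0.08,0,0,0],
    [0.085,0,0,-0.12,0,0,0],
    [0.085,0,0,-0.13,0,0,0],
    [0.085,0.04,0,-0.13,0,0,0],
    [0.085,0.08,0,-0.13,0,0,0],
    [0.085,0.13,-0.01,-0.13,0,0,0],
    [0.085,0.18,-0.015,-0.13,0,0,0],
    [0.085,0.23,-0.02,-0.13,0,0,0],
    [0.085,0.28,-0.025,-0.13,0,0,0],
    [0.085,0.33,-0.03,-0.13,0,0,0],
    [0.085,0.38,-0.035,-0.13,0,0,0],
    [0.085,0.43,-0.036,-0.13,0,0,0],
    [0.085,0.48,-0.036,-0.13,0,0,0],
    [0.085,0.52,-0.036,-0.13,0,0,0],
    [0.085,0.537,-0.036,-0.13,0,0,0],
    [0.085,0.537,-0.036,-0.13,0,0,0],
    [0.085,0.537,-0.036,-0.13,0,0,0],
  ],
)

```text
time_s: 10.45
eef_pos: [488.8, 391.9, 231.6]
eef_rot: [-2.221, -2.222, 0.002]
wrist_force: [-0.5, 0.4, 0.4]
width: 84.9
```

```bash
python3 - <<'E'
from h import *
p,d,o=shot('wrist','w5')
c=calibration('wrist');f=240/np.tan(np.radians(c['fov_y']/2));vv,uu=np.mgrid[0:480,0:640]
P=(np.stack([(uu-c['cx'])/f*d,-(vv-c['cy'])/f*d,-d,np.ones_like(d)],-1)@wfc('wrist',o).T)[...,:3]
m=(abs(P[...,0]-487)<40)&(abs(P[...,1]-391)<40)&(P[...,2]>64)&(P[...,2]<76)
q=P[m];print(m.sum(),q.mean(0).round(1),cv2.minEnclosingCircle(q[:,:2].astype(np.float32)))
p,uu,vv,P=top_pts();cv2.imwrite('pics/t5.png',p[:,:,::-1]);
for nm,u,v in [('L',304,208),('R',389,208)]:
    m=((uu-u)**2+(vv-v)**2<19**2); q=P[m]; q=q[(q[:,2]>50)&(q[:,2]<95)];print(nm,np.median(q,0).round(1));q=P[m];q=q[(q[:,2]>115)&(q[:,2]<165)];print(len(q),len(q) and np.median(q,0).round(1))
delta(489,393,33)
E
```

```text
1574 [490.4 395.2  69.8] ((490.35943603515625, 394.26959228515625), 20.661035537719727)
L [518.3  70.1  84.1]
0 0
R [ 515.4 -137.9   59.5]
220 [ 521.9 -152.2  126.7]
t 10.55 pos [489.1 391.2 232.2] w 85.0 F [-0.3  0.7 -0.3] delta [ 1.900e-03 -1.000e-04  1.992e-01] [-0.0002  0.0003 -0.0009]
```

View pics/w5.png

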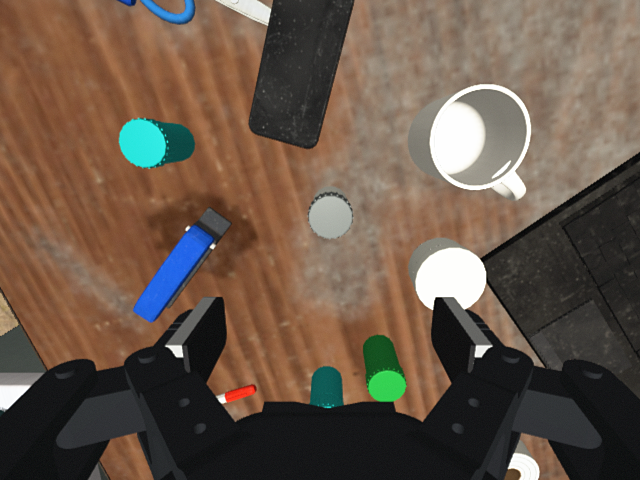

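View pics/t5.png

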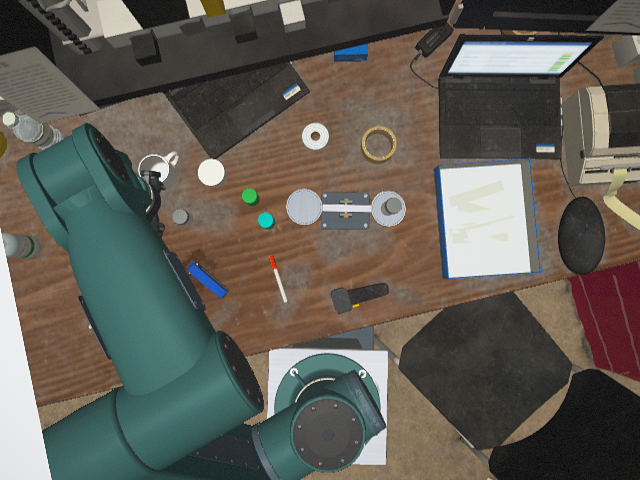

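B was the full jar: the right pan is at 59.5 mm and the left at 84.1 mm. The wrist view shows A's cap at (330,215), free of its neighbours. Grasping A.

Call:
send_rows(
  targets=[
    [0.085,0.002,0.001,0.05,0,0,0],
    [0.085,0.002,0.001,0.1,0,0,0],
    [0.085,0.002,0.001,0.14,0,0,0],
    [0.085,0.002,0.001,0.165,0,0,0],
    [0.085,0.002,0.001,0.185,0,0,0],
    [0.085,0.002,0.001,0.199,0,0,0],
    [0.085,0.002,0.001,0.199,0,0,0],
    [0.085,0.002,0.001,0.199,0,0,0],
    [0.0,0.002,0.001,0.199,0,0,0],
    [0.0,0.002,0.001,0.199,0,0,0],
    [0.0,0.002,0.001,0.199,0,0,0],
    [0.0,0.002,0.001,0.199,0,0,0],
    [0.0,0.002,0.001,0.199,0,0,0],
    [0.0,0.002,0.001,0.199,0,0,0],
    [0.0,0.002,0.001,0.199,0,0,0],
    [0.0,0.002,0.001,0.199,0,0,0],
  ],
)

```text
time_s: 12.15
eef_pos: [490.3, 394.3, 34.0]
eef_rot: [2.221, 2.221, 0.001]
wrist_force: [-1.5, -2.0, 6.9]
width: 38.2
```

Call:
send_rows(
  targets=[
    [0.0,0,0,-0.03,0,0,0],
    [0.0,0,0,-0.08,0,0,0],
    [0.0,0,0,-0.12,0,0,0],
    [0.0,0,0,-0.14,0,0,0],
    [0.0,0,0,-0.14,0,0,0],
    [0.0,0,0,-0.14,0,0,0],
  ],
)

```text
time_s: 12.75
eef_pos: [490.0, 394.1, 173.0]
eef_rot: [2.221, 2.222, 0.0]
wrist_force: [-0.5, -0.5, -1.0]
width: 38.4
```

```bash
python3 - <<'E'
from h import *
delta(521,75,170)
p,d,o=shot('wrist','w6')
E
```

```text
t 12.75 pos [490.  394.1 173. ] w 38.4 F [-0.5 -0.5 -1. ] delta [-0.3191  0.031   0.0029] [ 0.0001 -0.      0.0001]
```

View pics/w6.png

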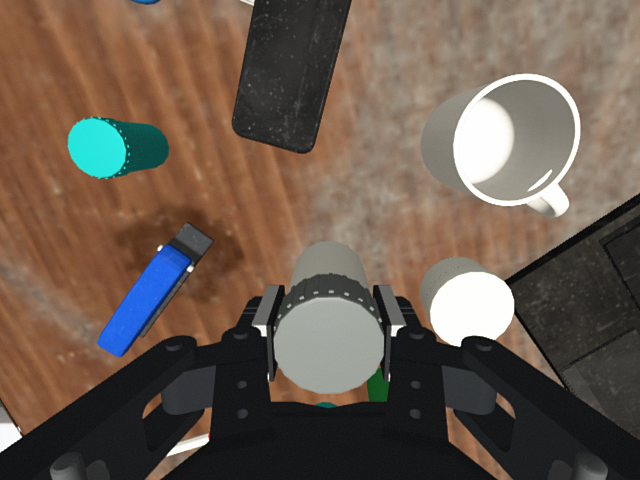

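Call:
send_rows(
  targets=[
    [0.0,-0.03,0.003,0,0,0,0],
    [0.0,-0.07,0.007,0,0,0,0],
    [0.0,-0.11,0.011,0,0,0.02,0],
    [0.0,-0.15,0.015,0,0,0.04,0],
    [0.0,-0.19,0.019,0,0,0.06,0],
    [0.0,-0.23,0.023,0,0,0.08,0],
    [0.0,-0.27,0.027,0,0,0.1,0],
    [0.0,-0.3,0.03,0,0,0.12,0],
    [0.0,-0.315,0.031,0,0,0.12,0],
    [0.0,-0.323,0.031,0,0,0.12,0],
    [0.0,-0.323,0.031,0.02,0,0.12,0],
    [0.0,-0.323,0.031,0.035,0,0.12,0],
    [0.0,-0.323,0.031,0.042,0,0.12,0],
    [0.0,-0.323,0.031,0.042,0,0.12,0],
    [0.0,-0.323,0.031,0.042,0,0.12,0],
  ],
)

```text
time_s: 14.3
eef_pos: [521.1, 71.7, 131.6]
eef_rot: [-2.159, -2.16, -0.13]
wrist_force: [0.4, -0.1, -0.5]
width: 38.2
```

```bash
python3 - <<'E'
from h import *
p,d,o=shot('wrist','w7');g=p[:,:,::-1].copy()
delta(521,71,117)
n=np.array([0,-.12,.993]);b=np.array([0,.993,.12])
for t in np.linspace(0,6.28,60):
    u=w2px('wrist',np.array([521,75,84])+45*np.cos(t)*np.array([1,0,0])+45*np.sin(t)*b+4*n,o);cv2.circle(g,(int(u[0]),int(u[1])),1,(0,0,255),-1)
cv2.imwrite('pics/c7.png',g)
p,d,o=shot('scene','s7');cv2.imwrite('pics/c8.png',cv2.resize(p[160:310,200:400,::-1],None,fx=4,fy=4,interpolation=2))
E
```

```text
t 14.35 pos [521.3  71.5 131.9] w 38.3 F [-0.4  0.6 -0.1] delta [-0.0023 -0.0003  0.0147] [ 0.0007 -0.1199  0.0007]
```

View pics/c7.png

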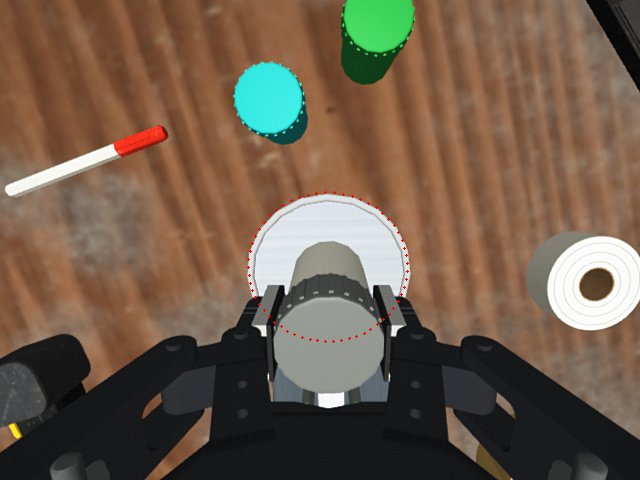

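View pics/c8.png

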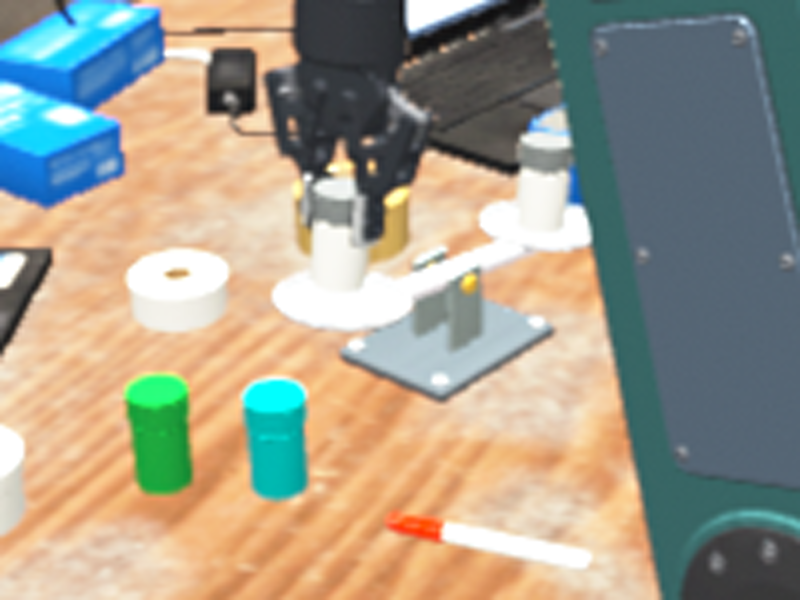

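Call:
send_rows(
  targets=[
    [0.0,0,0,0.004,0,0,0],
    [0.0,0,0,0.008,0,0,0],
    [0.0,0,0,0.011,0,0,0],
    [0.0,0,0,0.013,0,0,0],
    [0.0,0,0,0.013,0,0,0],
    [0.0,0,0,0.013,0,0,0],
  ],
)

```text
time_s: 15.0
eef_pos: [521.0, 72.7, 118.4]
eef_rot: [-2.16, -2.159, -0.13]
wrist_force: [-0.5, 0.4, 0.3]
width: 38.6
```

Call:
send_rows(
  targets=[
    [0.0,0,0,0.001,0,0,0],
    [0.0,0,0,0.001,0,0,0],
  ],
)

```text
time_s: 15.2
eef_pos: [521.1, 72.9, 117.5]
eef_rot: [-2.159, -2.16, -0.13]
wrist_force: [-1.0, 1.0, 0.7]
width: 38.6
```

Call:
send_rows(
  targets=[
    [0.0,0,0,0.001,0,0,0],
    [0.0,0,0,0.001,0,0,0],
  ],
)

```text
time_s: 15.4
eef_pos: [521.1, 73.0, 116.4]
eef_rot: [-2.159, -2.16, -0.13]
wrist_force: [-0.1, -0.3, 2.8]
width: 38.3
```

```bash
python3 - <<'E'
from h import *
for i in range(3):
    p,d,o=shot('scene','s8');print(o['wrist_force'])
cv2.imwrite('pics/c9.png',cv2.resize(p[190:260,250:360,::-1],None,fx=7,fy=7,interpolation=2))
E
```

```text
[-0.07160844 -0.34227796  2.82868829]
[-0.91084441  0.99907966  2.21367158]
[-0.44484614  1.4546127   2.16764729]
```

View pics/c9.png

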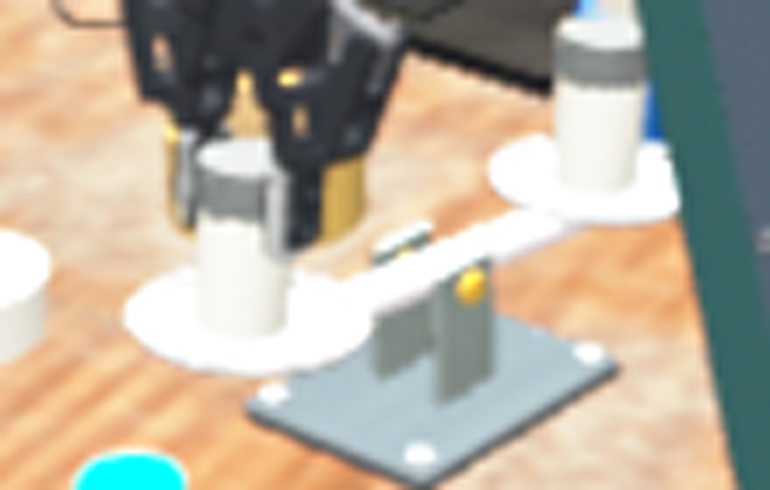

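Contact force is +2.5 N, so the jar is on the pan. Releasing, waiting, then backing away along the tool axis.

Call:
send_rows(
  targets=[
    [0.02,0,0,0,0,0,0],
    [0.085,0,0,0,0,0,0],
    [0.085,0,0,0,0,0,0],
    [0.085,0,0,0,0,0,0],
    [0.085,0,0,0,0,0,0],
    [0.085,0,0,0,0,0,0],
    [0.085,0,0,0,0,0,0],
    [0.085,0,0,-0.02,0,0,0],
    [0.085,0,0,-0.06,0,0,0],
    [0.085,0,0,-0.1,0,0,0],
    [0.085,0,0,-0.14,0,0,0],
    [0.085,0,0,-0.14,0,-0.12,0],
    [0.085,0,0,-0.14,0,-0.12,0],
  ],
)

```text
time_s: 16.85
eef_pos: [521.5, 57.0, 256.5]
eef_rot: [2.217, 2.221, -0.0]
wrist_force: [0.4, 0.5, -0.6]
width: 85.2
```

```bash
python3 - <<'E'
from h import *
p,d,o=shot('wrist','w9')
p,d,o=shot('scene','s9')
cv2.imwrite('pics/c10.png',cv2.resize(p[180:260,250:360,::-1],None,fx=7,fy=7,interpolation=2))
delta(525,-147,260)
E
```

```text
t 16.95 pos [520.8  56.9 254.9] w 84.7 F [ 0.5  0.4 -0.3] delta [-0.2039  0.0039 -0.0055] [-0.0008 -0.0022  0.0015]
```

View pics/w9.png

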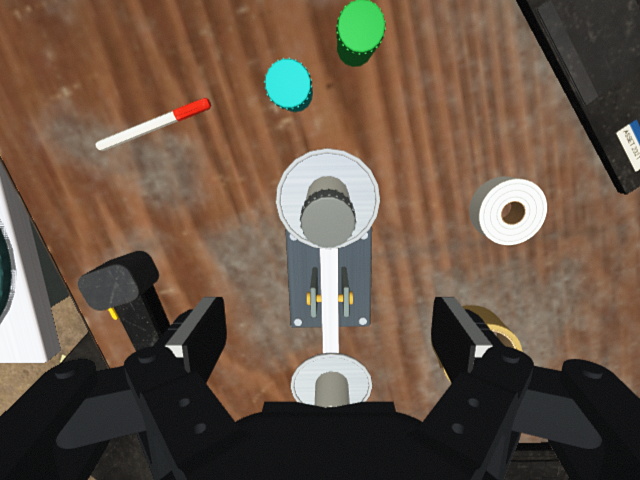

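View pics/c10.png

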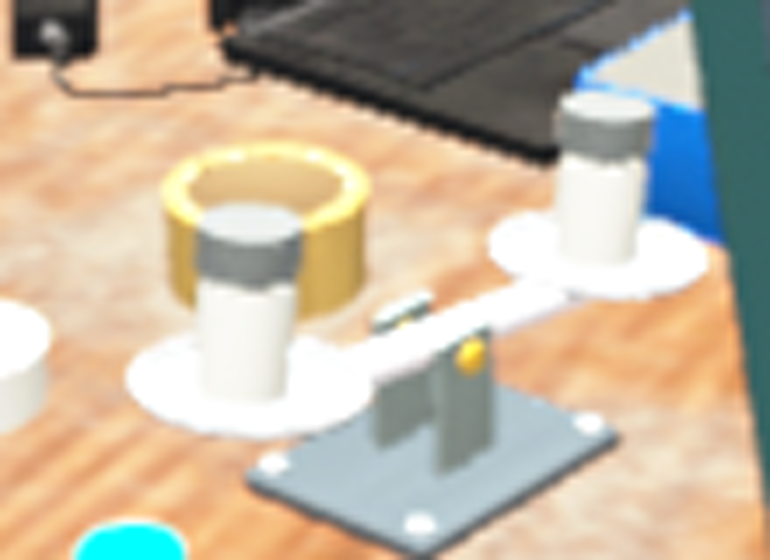

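Call:
send_rows(
  targets=[
    [0.085,-0.03,0.004,0,0,0,0],
    [0.085,-0.07,0.004,0,0,0,0],
    [0.085,-0.11,0.004,0,0,0,0],
    [0.085,-0.15,0.004,0,0,0,0],
    [0.085,-0.18,0.004,0,0,0,0],
    [0.085,-0.2,0.004,0,0,0,0],
    [0.085,-0.204,0.004,0,0,0,0],
    [0.085,-0.204,0.004,0,0,0,0],
    [0.085,-0.204,0.004,0,0,0,0],
  ],
)

```text
time_s: 17.85
eef_pos: [524.9, -147.1, 255.1]
eef_rot: [-2.22, -2.221, -0.001]
wrist_force: [-0.2, 0.6, 0.2]
width: 85.1
```

```bash
python3 - <<'E'
from h import *
p,d,o=shot('wrist','w10')
c=calibration('wrist');f=240/np.tan(np.radians(c['fov_y']/2));vv,uu=np.mgrid[0:480,0:640]
P=(np.stack([(uu-c['cx'])/f*d,-(vv-c['cy'])/f*d,-d,np.ones_like(d)],-1)@wfc('wrist',o).T)[...,:3]
m=(abs(P[...,0]-525)<50)&(abs(P[...,1]+148)<50)
mc=m&(P[...,2]>121)&(P[...,2]<140);q=P[mc]
print('cap',q.mean(0).round(1),cv2.minEnclosingCircle(q[:,:2].astype(np.float32)))
A=np.c_[q[:,:2],np.ones(len(q))];print('slope',np.linalg.lstsq(A,q[:,2],rcond=None)[0][:2])
mp=m&(P[...,2]>45)&(P[...,2]<72);q=P[mp];print('pan',cv2.minEnclosingCircle(q[:,:2].astype(np.float32)),np.median(q,0))
A=np.c_[q[:,:2],np.ones(len(q))];k=np.linalg.lstsq(A,q[:,2],rcond=None)[0];print(k[:2])
# left pan
m=(abs(P[...,0]-521)<48)&(abs(P[...,1]-75)<48)&(P[...,2]>70)&(P[...,2]<98);q=P[m];print('left',len(q),len(q) and np.median(q,0))
pt,uu,vv,Q=top_pts();cv2.imwrite('pics/t10.png',pt[:,:,::-1])
m=((uu-304)**2+(vv-208)**2<19**2)&(Q[...,2]>50)&(Q[...,2]<100);print('topL',np.median(Q[m],0))
delta(525,-147,150)
E
```

```text
cap [ 525.9 -150.9  127.4] ((525.747314453125, -152.30911254882812), 20.993743896484375)
slope [-0.00318574  0.06553547]
pan ((525.2008666992188, -145.29075622558594), 47.437522888183594) [ 524.53699532 -131.64910855   60.00149913]
[-0.00203656  0.11114913]
left 61 [522.89750478  27.47954931  72.35011544]
topL [512.94448303  69.64297658  84.70874383]
t 17.95 pos [ 525.  -146.9  255.3] w 85.2 F [-0.2  0.3 -0.2] delta [-0.0002  0.      0.1053] [-0.0001 -0.0006  0.0011]
```

View pics/w10.png

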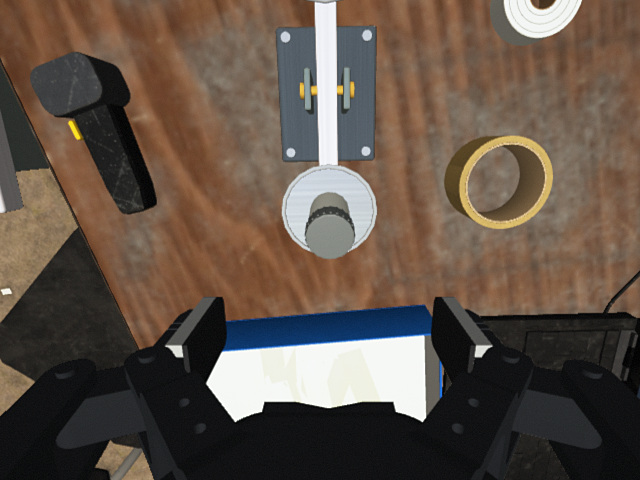

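Call:
send_rows(
  targets=[
    [0.085,-0.006,0.001,0.04,0,0.06,0],
    [0.085,-0.01,0.001,0.08,0,0.115,0],
    [0.085,-0.01,0.001,0.09,0,0.115,0],
    [0.085,-0.01,0.001,0.09,0,0.115,0],
    [0.085,-0.007,0.001,0.115,0,0.115,0],
    [0.085,-0.004,0.001,0.14,0,0.115,0],
    [0.085,-0.002,0.001,0.155,0,0.115,0],
    [0.085,-0.001,0.001,0.162,0,0.115,0],
    [0.085,-0.001,0.001,0.162,0,0.115,0],
    [0.085,-0.001,0.001,0.162,0,0.115,0],
    [0.0,-0.001,0.001,0.162,0,0.115,0],
    [0.0,-0.001,0.001,0.162,0,0.115,0],
    [0.0,-0.001,0.001,0.162,0,0.115,0],
    [0.0,-0.001,0.001,0.162,0,0.115,0],
    [0.0,-0.001,0.001,0.162,0,0.115,0],
    [0.0,-0.001,0.001,0.162,0,0.115,0],
    [0.0,-0.001,0.001,0.162,0,0.115,0],
    [0.0,-0.001,0.001,0.162,0,0.115,0],
  ],
)

```text
time_s: 19.75
eef_pos: [526.1, -149.0, 93.9]
eef_rot: [-2.163, -2.162, -0.124]
wrist_force: [-2.2, -0.6, 5.8]
width: 38.6
```

```bash
python3 - <<'E'
from h import *
p,d,o=shot('wrist','w11');delta(525,-147,150)
E
```

```text
t 19.8 pos [ 526.2 -149.    93.9] w 38.4 F [-1.9 -0.3  6.1] delta [ 0.0084 -0.0011 -0.0555] [ 5.000e-04 -1.146e-01 -1.000e-04]
```

View pics/w11.png

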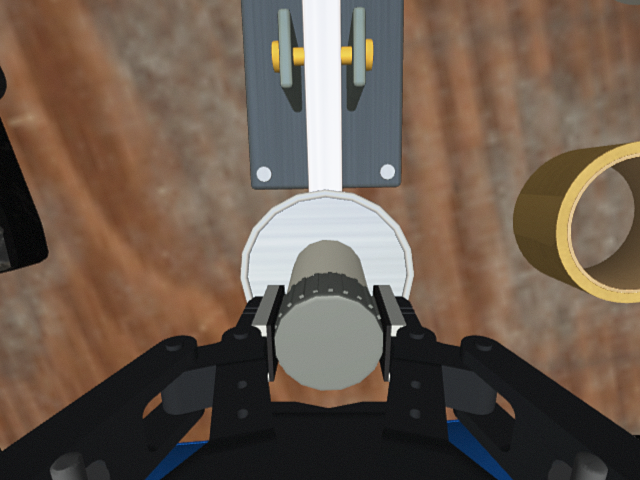

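Call:
send_rows(
  targets=[
    [0.0,0,0,-0.006,0,0,0],
    [0.0,0,0,-0.015,0,0,0],
    [0.0,0,0,-0.03,0,0,0],
    [0.0,0,0,-0.06,0,0,0],
    [0.0,0,0,-0.1,0,-0.06,0],
    [0.0,0,0,-0.12,0,-0.115,0],
    [0.0,0,0,-0.12,0,-0.115,0],
    [0.0,0,0,-0.12,0,-0.115,0],
  ],
)

```text
time_s: 20.6
eef_pos: [526.0, -162.3, 212.7]
eef_rot: [-2.221, -2.222, -0.001]
wrist_force: [0.1, 0.3, -2.8]
width: 38.4
```

```bash
python3 - <<'E'
from h import *
delta(507,-408,205)
p,d,o=shot('scene','s12');cv2.imwrite('pics/c12.png',cv2.resize(p[180:280,220:360,::-1],None,fx=5.5,fy=5.5,interpolation=2))
E
```

```text
t 20.6 pos [ 526.  -162.3  212.7] w 38.4 F [ 0.1  0.3 -2.8] delta [-0.2457 -0.0192  0.0075] [ 0.0004 -0.0008  0.0005]
```

View pics/c12.png

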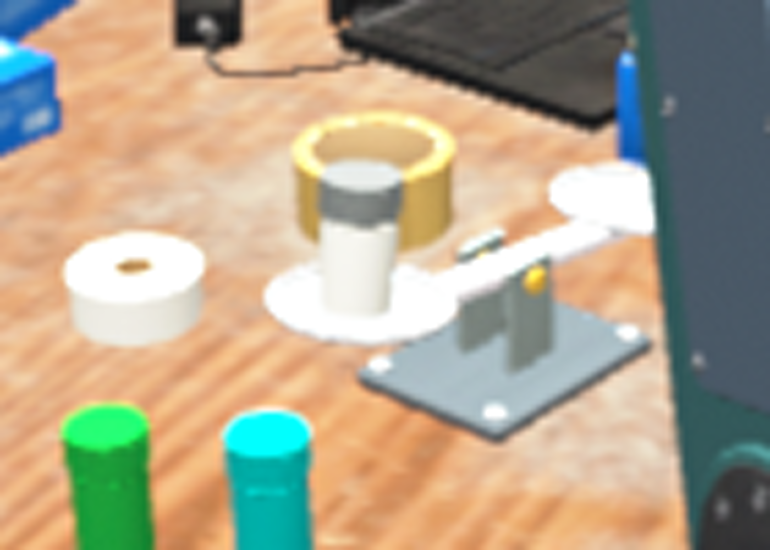

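The full jar is lifted off and jar A still stands on the raised left pan. Moving to the tray.

Call:
send_rows(
  targets=[
    [0.0,-0.03,-0.002,0,0,0,0],
    [0.0,-0.07,-0.005,0,0,0,0],
    [0.0,-0.11,-0.009,0,0,0,0],
    [0.0,-0.15,-0.012,0,0,0,0],
    [0.0,-0.19,-0.016,0,0,0,0],
    [0.0,-0.22,-0.018,0,0,0,0],
    [0.0,-0.24,-0.019,0,0,0,0],
    [0.0,-0.246,-0.019,0,0,0,0],
    [0.0,-0.246,-0.019,0,0,0,0],
    [0.0,-0.246,-0.019,0,0,0,0],
  ],
)

```text
time_s: 21.65
eef_pos: [507.0, -407.7, 212.0]
eef_rot: [-2.22, -2.221, -0.001]
wrist_force: [0.7, 0.2, -1.5]
width: 38.6
```

```bash
python3 - <<'E'
from h import *
p,d,o=shot('wrist','w13');delta(507,-408,40)
z=np.median(d[60:180,250:400]);print(px2w('wrist',325,120,np.median(d[115:125,320:330]),o))
E
```

```text
t 21.7 pos [ 507.1 -407.5  212.3] w 38.5 F [-0.1  0.4 -2.5] delta [-0.0006 -0.      0.1723] [-0.0004 -0.0009  0.0007]
[ 503.67019736 -320.89043188    2.6326229 ]
```

View pics/w13.png

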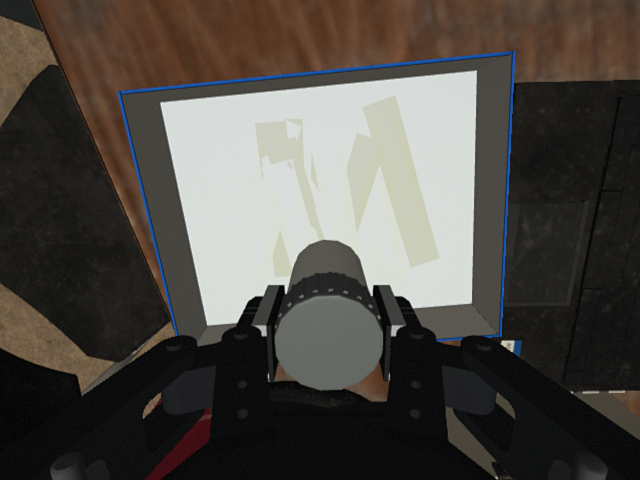

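Call:
send_rows(
  targets=[
    [0.0,0,0,0.04,0,0,0],
    [0.0,0,0,0.08,0,0,0],
    [0.0,0,0,0.12,0,0,0],
    [0.0,0,0,0.145,0,0,0],
    [0.0,0,0,0.16,0,0,0],
    [0.0,0,0,0.169,0,0,0],
    [0.0,0,0,0.171,0,0,0],
    [0.0,0,0,0.172,0,0,0],
    [0.0,0,0,0.173,0,0,0],
    [0.0,0,0,0.173,0,0,0],
  ],
)

```text
time_s: 22.7
eef_pos: [507.3, -408.8, 40.2]
eef_rot: [2.221, 2.221, -0.0]
wrist_force: [-0.6, -0.2, -1.5]
width: 38.1
```

```bash
python3 - <<'E'
from h import *
z=np.load('pics/w13.npz');o=dict(eef_pos=z['pos'],eef_rot=z['rot']);print(w2px('wrist',np.array([507,-408,2]),o))
delta(507,-408,36)
E
```

```text
(np.float64(328.4089443215673), np.float64(209.9624576133231))
t 22.7 pos [ 507.3 -408.8   40.2] w 38.1 F [-0.6 -0.2 -1.5] delta [ 0.0008 -0.0003  0.0042] [0.0007 0.0007 0.    ]
```

Call:
send_rows(
  targets=[
    [0.0,0,0,0.001,0,0,0],
    [0.0,0,0,0.001,0,0,0],
  ],
)

```text
time_s: 22.9
eef_pos: [507.1, -408.6, 38.7]
eef_rot: [2.221, 2.221, -0.0]
wrist_force: [-1.1, -1.2, -1.8]
width: 38.3
```

Call:
send_rows(
  targets=[
    [0.0,0,0,0.001,0,0,0],
    [0.0,0,0,0.002,0,0,0],
    [0.0,0,0,0.002,0,0,0],
  ],
)

```text
time_s: 23.2
eef_pos: [507.2, -408.9, 38.5]
eef_rot: [2.22, 2.22, -0.001]
wrist_force: [-6.1, 4.9, 22.2]
width: 38.2
```

Call:
send_rows(
  targets=[
    [0.0,0,0,0.001,0,0,0],
    [0.0,0,0,0.001,0,0,0],
  ],
)

```text
time_s: 23.4
eef_pos: [507.2, -409.0, 38.4]
eef_rot: [2.22, 2.219, -0.001]
wrist_force: [-8.9, 7.0, 33.6]
width: 38.4
```

Call:
send_rows(
  targets=[
    [0.0,0,0,-0.002,0,0,0],
    [0.0,0,0,-0.003,0,0,0],
    [0.0,0,0,-0.003,0,0,0],
  ],
)

```text
time_s: 23.7
eef_pos: [507.1, -408.6, 38.6]
eef_rot: [2.221, 2.221, 0.0]
wrist_force: [-1.2, 1.8, 4.6]
width: 38.5
```

```bash
python3 - <<'E'
from h import *
shot('wrist','w14');delta(507,-408,36)
E
```

```text
t 23.75 pos [ 507.1 -408.6   38.6] w 38.6 F [-0.4  0.3  3.6] delta [ 0.0006 -0.0001  0.0026] [ 0.0001  0.0001 -0.    ]
```

View pics/w14.png

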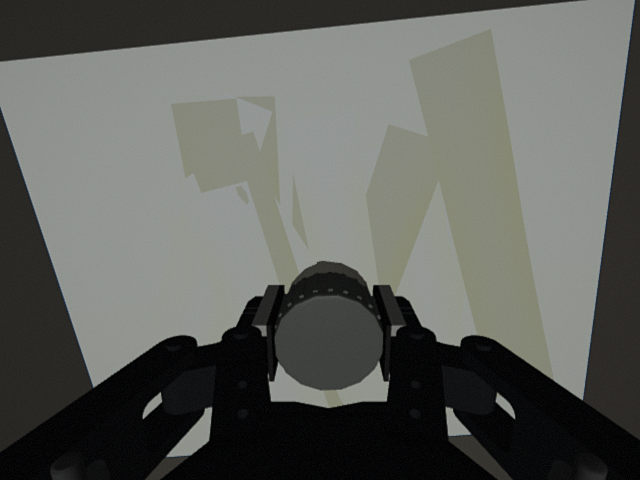

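The jar rests on the tray floor with light contact (about 4 N), well inside the walls. Releasing.

Call:
send_rows(
  targets=[
    [0.02,0,0,0,0,0,0],
    [0.085,0,0,0,0,0,0],
    [0.085,0,0,0,0,0,0],
    [0.085,0,0,0,0,0,0],
    [0.085,0,0,0,0,0,0],
    [0.085,0,0,0,0,0,0],
    [0.085,0,0,-0.03,0,0,0],
    [0.085,0,0,-0.07,0,0,0],
    [0.085,0,0,-0.12,0,0,0],
    [0.085,0,0,-0.17,0,0,0],
    [0.085,0,0,-0.19,0,0,0],
    [0.085,0,0,-0.19,0,0,0],
    [0.085,0,0,-0.19,0,0,0],
  ],
)

```text
time_s: 25.05
eef_pos: [507.1, -408.6, 228.1]
eef_rot: [-2.221, -2.221, 0.0]
wrist_force: [0.3, 0.4, -1.0]
width: 84.8
```

```bash
python3 - <<'E'
from h import *
p,d,o=shot('wrist','w15')
c=calibration('wrist');f=240/np.tan(np.radians(c['fov_y']/2));vv,uu=np.mgrid[0:480,0:640]
P=(np.stack([(uu-c['cx'])/f*d,-(vv-c['cy'])/f*d,-d,np.ones_like(d)],-1)@wfc('wrist',o).T)[...,:3]
m=(abs(P[...,0]-507)<40)&(abs(P[...,1]+408)<40)&(P[...,2]>63);q=P[m];print('cap',q.mean(0),cv2.minEnclosingCircle(q[:,:2].astype(np.float32)))
pt,uu,vv,Q=top_pts();cv2.imwrite('pics/t15.png',pt[:,:,::-1])
for nm,u,v in [('L',304,208),('R',389,208)]:
    m=((uu-u)**2+(vv-v)**2<20**2);q=Q[m];a=q[(q[:,2]>50)&(q[:,2]<100)];b=q[(q[:,2]>115)&(q[:,2]<170)];print(nm,np.median(a,0).round(1),len(b),len(b) and np.median(b,0).round(1))
p,d,o=shot('scene','s15')
delta(507,-408,230)
E
```

```text
cap [ 507.03639014 -394.32037003  302.16973076] ((507.0301818847656, -401.9627685546875), 41.505470275878906)
L [514.1  69.4  84.4] 232 [516.7  68.1 153.8]
R [ 522.8 -146.4   58.3] 0 0
t 25.2 pos [ 506.7 -408.2  227.1] w 84.9 F [-0.5 -0.3 -1. ] delta [ 0.0002  0.0003 -0.0029] [-0.0016 -0.0017 -0.    ]
```

View pics/w15.png

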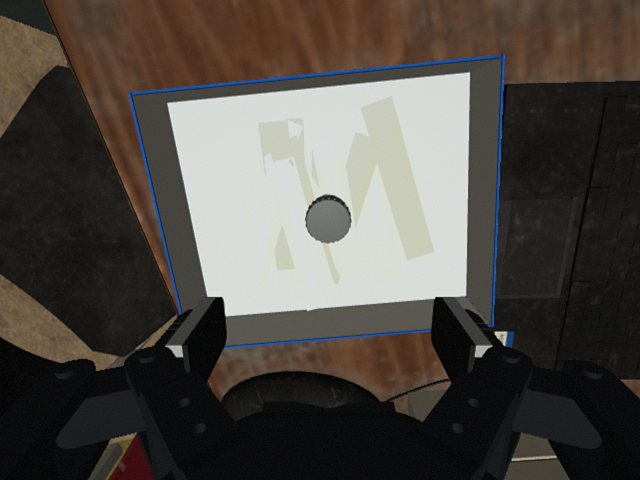

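View pics/s15.png

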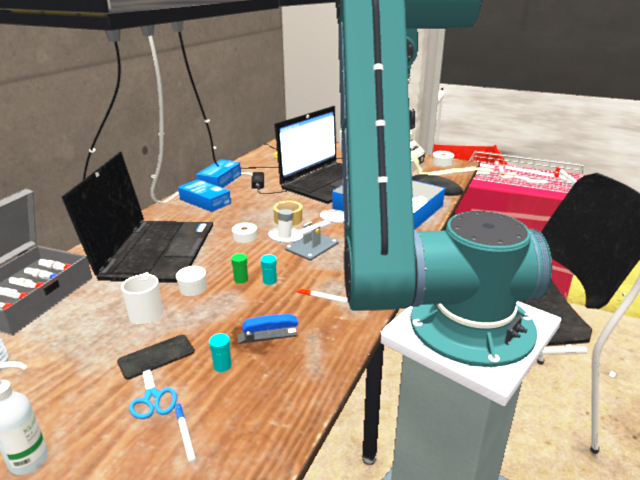

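```bash
python3 - <<'E'
from h import *
z=np.load('pics/w15.npz');o=dict(eef_pos=z['pos'],eef_rot=z['rot'])
for v in (210,220,230): print(px2w('wrist',328,v,z['d'][v,328],o).round(1))
r.close_job()
E
```

```text
[ 506.8 -398.    73.1]
[ 506.8 -407.2   71.6]
[ 506.8 -415.9   72.8]
the job is handed in; nothing more can be done
```

The job is done and handed in at about 25 s of the 72 s allowed; the hand-in gave no verdict.

I put jar B on the right pan and it dropped, so B is the full one. Jar A went on the raised left pan. With both released and the gripper clear, I lifted B off and stood it in the tray.

**Last checks:**
- **Jar B in the tray:** it stands near the tray centre, about (507, -408) mm. Its cap is flat, about 72 mm above the desk, which matches a 70 mm jar on the 2 mm floor.
- **Jar A on the balance:** it stands in the left pan, with the pan raised to 84 mm and the empty right pan at 58 mm. That is a tilt of about 0.12 rad, against the 0.07 rad needed.
- **Gripper:** it is open and clear of everything.

**What disagreed or went wrong:**
- The top and wrist cameras differed by 2–3 mm, so I placed jars using the wrist view.
- The tray floor contact came about 2 mm sooner than I had calculated, and the wrist force briefly reached about 34 N. I eased it to about 4 N before releasing.
- My first automatic reading of B's cap wrongly included the gripper, so I measured it again from individual pixels.
- I did not separately measure the beam's tilt in the moment both jars were released. The left pan read 84.7 mm high right after, before I lifted B.

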